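Wind the sample carriage home with the loose crank

TASK

Pick up the loose crank, fit it fully down onto the square shaft end of the sample slide, and wind it clockwise by its handle until the carriage is hard up against its end stop, nipped tight with a push of 10 to 20 N on the handle. Never force the crank, neither down onto the shaft nor round against the stop, and leave it seated on the shaft and everything else on the bench where it is.

Things in the scene. Friction and masses are not known exactly. Their poses are not given: they have to be found in the camera images.
- slide: sample slide, a grey instrument fixed to the bench. Origin on the bench under the axis of the square shaft; z up, y along the bed to the stop. At the origin a gearbox 75 x 75 mm, 70 mm high, with the shaft end on top; from it a bed 85 mm wide runs along +y with two rails, the carriage, a stop block and a head: column 292-352 mm out, its arm reaching back to 215 mm out, 145 mm high
- shaft: upright steel shaft: collar 32 mm across, 6 mm thick, then a square end 14 x 14 mm, 24 mm tall, the last 4 mm tapering to 9 mm. Origin on the axis at the collar's underside, 70 mm above the bench; z up; x, y square to the flats, turning with it. Stiff (0.15 N m, some 2.5 N at the handle), stays where left. Clockwise seen from above drives the carriage to the stop, 6 mm a turn
- shaft_tip (a point): centre of the flat top of the square shaft end, 100 mm above the bench. The four crank positions a quarter turn apart all fit. Pressing down with over about 25 N, or over about 25 N round at the handle, counts as forcing
- carriage_front (a point): middle of the carriage's front face, which meets the stop. The carriage is an aluminium block 85 x 70 x 24 mm with a vial in a round black holder, up to 86 mm above the bench; it starts 9 to 14 mm short of the stop (1.5 to 2.3 turns)
- stop_face (a point): middle of the face of the dark steel stop block, 46 mm high, that the carriage meets: there carriage_front coincides with this point and the crank stops dead. Its y axis is that of the slide
- crank: loose steel crank, 0.33 kg, socket down. Origin: centre of the hub's underside; z up, x to the handle. Hub: block 30 x 30 mm, 50 mm tall, gripped on its y sides. In its underside a square socket 15.2 mm wide, 28 mm deep, sides along x and y. A flat arm 16 mm wide, 10 mm thick runs from its foot to the handle. Fully on, its underside rests on the collar, 76 mm above the bench
- crank_knob (a point): middle of the crank's upright handle, a black cylinder 22 mm across, from 12 to 62 mm above the crank's underside, that spins freely on its pin; 65 mm along x from the crank's origin and 45 mm above it
- bottle_a: bystander: small white capped bottle, 42 mm across, 75 mm tall; origin at its underside in the centre
- bottle_b: bystander: second white capped bottle, the same size; origin at its underside in the centre
- beaker: bystander: glass beaker, 68 mm across, 85 mm tall; origin at its underside in the centre
- flask: bystander: glass flask with a long neck, 72 mm across, 140 mm tall; origin at its underside in the centre
- spanner: bystander: plain open-ended spanner lying flat, 170 mm long; not the crank and not needed; origin at its underside on its length
- dish: bystander: shallow aluminium dish, 90 mm across, 15 mm tall; origin at its underside in the centre
- scoop: bystander: steel laboratory spoon lying flat, 160 mm long; origin at its underside on its length
Not all that is in view belongs to the job. Several things look just like the crank: the one meant starts nearest to the robot's base.

How it is judged:
By the outcome, as a careful person would: the job done as asked, in the order asked, and still so for the second after the job is handed in, with the robot touching nothing.
It also fails if it takes over 72 s, if anything falls off the work surface, if the arm or the gripper's body presses on something with over 40 N, if the wrist force passes 120 N, or if a joint passes its speed limit or range.

ROBOT

A 6-joint arm with a two-finger parallel gripper is mounted at the origin on the work surface. World frame = base frame: x ahead of the robot, y to its left, z up, the work surface at z = 0. Lengths are in m, angles in rad, forces in N, time in s.
With the tool pointing down it reaches from about 0.3 to 0.875 m from the base axis. Payload 4.2 kg.
Tool frame: the origin (TCP) lies on the centre line of the jaws, within the pads' length; the fingertips stand 17 mm ahead of it and the grasp point (between the pads) lies 2 mm behind it; z points along the fingers, y is the line along which they close (so a half turn about z gives the same grasp; the last joint's range is limited). The gripper opens to 85 mm and grips with 20 to 120 N. Pads are 22 mm wide; open, the fingers measure 114 mm over their backs; the gripper's body (76 mm by 85 mm) begins 54 mm behind the grasp point. The pads swing forward as they close: fully open they stand 13 mm farther back than shut.
Start: joints at [-1.246, 0.32, 1.565, -0, 1.257, -0.02], TCP at [0.194, -0.541, 0.248] pointing down, gripper open.
Joint ranges: [-3.11, 3.11], [-0.84, 2.01], [0.21, 2.61], [-1.34, 4.49], [0.05, 2.63], [-2.56, 2.56]. Speed limits (rad/s): [2.57, 2.57, 3.14, 3.14, 3.14, 3.14].

INTERFACE

Orientations are given as a 3x3 rotation matrix whose columns are the frame's x, y, z axes.
In Python, from workcell import ctrl gives the robot as it stands. The module is installed in compiled form; this text tells all that it offers.
- The arm moves only by the tool send_rows, never from a script. Its arguments are lists of equal length, an entry for each row: "linear": the shift along the world's x, y, z in cm, a list of three; "twist": the turn about the world's z in rad; "jaw": the opening, from -1 (shut) to 1 (fully open). In form: {"linear": [[x, y, z], ...], "twist": [twist, ...], "jaw": [jaw, ...]}. A call has 1 to 20 rows; each row shifts and turns the commanded pose from where the row before left it; what a row does not reach is not made up. A row lasts 1/12 s, in which the tool goes at most 41.7 mm and 7.16 degrees, less where a joint would pass 70% of its speed; a pose out of reach is approached as far as the arm can. A call with a gripper value outside its range is refused whole. The fingers move at their own pace and stop on an object; the grip force is fixed at half the most. Time passes only in rows, so rows that do not move let the fingers close. It gives the time, the measured TCP pose, the force, the opening and the grip force at its end, in the units of the state.
- ctrl.get_state(): the state, without advancing time (a new reading comes with each control period).
- ctrl.get_image(name): name is "scene" or "top"; returns the picture (384x512x3 uint8, red, green, blue); there is no depth.
- ctrl.camera_info(name): a dict with "vfov" (degrees; the focal length in pixels is half the picture's height over the tangent of half this angle, whatever the lens; pixels are square), "cx", "cy" (the principal point, pixels), "position" and "orientation" of the camera in the world. Camera axes: x right, y down, z forward; pixel columns grow to the right and rows downward; lengths in m; the calibration is good to about 2 mm. A picture is of the moment at which its call begins. camera_info takes no time and is no camera call.
- ctrl.finish_job(): hands the job in; it is judged then, once.
The state is a dict: "t": time; "joint_positions": joint angles; "joint_velocities": joint speeds; "joint_torque": joint torques, N m; "tcp_pos": TCP position; "tool_rot": TCP orientation; "contact_force": force on the tool from outside, world axes, zero at the start; "ft_torque": the same for the moment, N m; "width": finger opening in m; "gripper_force": force on a finger pad.
Only numpy, scipy, OpenCV 4.12 (cv2) and the standard library are available. Lean on these libraries where they do the work, as an engineer would, in place of code of your own. Each camera call takes 0.05 s, during which the arm holds its last target. There are 200 camera calls.

## Working session

There is one attempt and no reset: what is moved stays moved. The work goes in short steps, Python scripts to look and compute and a tool call to move; the robot and the scene stay as the last step left them, time stands still between calls to the robot, and variables do not carry over. Pictures are saved under pics/ and viewed, at most 13 in all, crops included, and the job is handed in when it is done.

Besides the shell and the picture viewer there is one more tool, called after "Call:" as name([rows], argument=value, ...), one row to a line, values as JSON. send_rows: Moves the arm, as the interface text tells. Its arguments: {"type":"object","properties":{"linear":{"type":"array","items":{"type":"array","items":{"type":"number"}}},"twist":{"type":"array","items":{"type":"number"}},"jaw":{"type":"array","items":{"type":"number"}}},"required":["linear","twist","jaw"]}

```bash
mkdir -p pics
python3 - <<'E'
from workcell import ctrl
import cv2,numpy as np
for n in("scene","top"):
    im=ctrl.get_image(n);cv2.imwrite(f"pics/{n}0.png",im[:,:,::-1].copy())
    c=ctrl.camera_info(n);print(n,c)
s=ctrl.get_state();print({k:np.round(v,3).tolist() for k,v in s.items()})
E
```

```text
scene {'vfov': 55.28916622519088, 'cx': 256.2135423146868, 'cy': 195.93966283064796, 'position': array([1.15935263, 0.12005802, 0.85265006]), 'orientation': array([[-0.16969027,  0.79206416, -0.58637836],
       [ 0.98549633,  0.13548794, -0.10217634],
       [-0.00148302, -0.59521205, -0.8035673 ]])}
top {'vfov': 42.27732847475994, 'cx': 269.53150688027506, 'cy': 197.95167517695876, 'position': array([0.46415926, 0.03650995, 1.15731561]), 'orientation': array([[-0.00518654, -0.99219786,  0.12456525],
       [-0.99980446,  0.00276812, -0.01958009],
       [ 0.01908251, -0.12464245, -0.9920182 ]])}
{'t': 0.1, 'joint_positions': [-1.246, 0.32, 1.566, 0.0, 1.257, -0.02], 'joint_velocities': [0.0, -0.001, -0.003, -0.002, 0.0, 0.002], 'joint_torque': [-0.001, -41.641, -23.471, -0.0, 0.005, -0.0], 'tcp_pos': [0.194, -0.541, 0.248], 'tool_rot': [[0.941, 0.338, -0.001], [0.338, -0.941, 0.002], [0.0, -0.002, -1.0]], 'contact_force': [-0.636, 0.609, 0.359], 'ft_torque': [-0.029, 0.008, 0.007], 'gripper_force': 0.0, 'width': 0.085}
```

View pics/scene0.png

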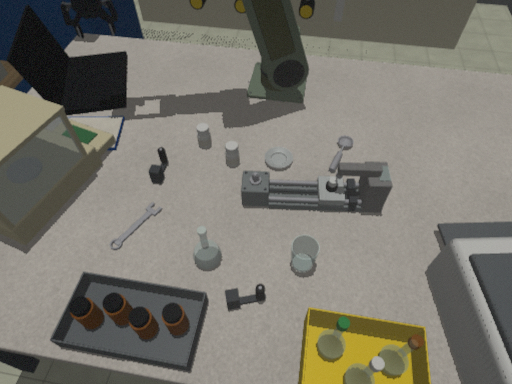

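View pics/top0.png

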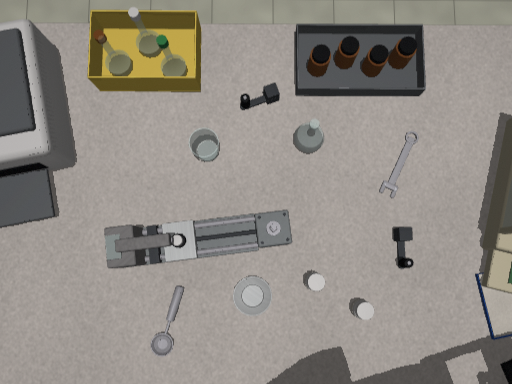

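The scene view shows the slide with its gearbox at (256,188) and crank-like things at (157,168) and (245,296). In the top view the gearbox is at (273,228), with cranks at (403,247) and (260,97).

Candidates in top pixels are crank A (403,247), crank B (260,97) and the spanner (400,165), which is not a crank. Lower in the top view means nearer the base, so I choose A and check it in a close crop.

```bash
cat > h.py <<'E'
import numpy as np,cv2
from workcell import ctrl
def cam(n):
    c=ctrl.camera_info(n);return c,192/np.tan(np.radians(c["vfov"]/2))
def ray(n,p):
    c,f=cam(n);d=c["orientation"]@np.array([(p[0]-c["cx"])/f,(p[1]-c["cy"])/f,1]);return c["position"],d
def plane(n,p,z):
    o,d=ray(n,p);return o+d*(z-o[2])/d[2]
def proj(n,P):
    c,f=cam(n);q=c["orientation"].T@(np.array(P)-c["position"]);return np.array([c["cx"]+f*q[0]/q[2],c["cy"]+f*q[1]/q[2]])
def two(p,q):
    (a,u),(b,v)=ray("top",p),ray("scene",q)
    t=np.linalg.lstsq(np.c_[u,-v],b-a,rcond=None)[0];A,B=a+u*t[0],b+v*t[1];return (A+B)/2,np.linalg.norm(A-B)
E
python3 - <<'E'
from h import *
t=cv2.imread("pics/top0.png");s=cv2.imread("pics/scene0.png")
k=dict(fx=8,fy=8,interpolation=cv2.INTER_CUBIC)
r=lambda im,x,y,w,h,f:cv2.resize(im[y:y+h,x:x+w],(w*f,h*f),interpolation=cv2.INTER_CUBIC)
cv2.imwrite("pics/crank.png",np.hstack([r(t,380,220,50,60,8),r(s,140,140,50,60,8)]))
cv2.imwrite("pics/slide.png",np.vstack([r(t,100,200,200,75,4),r(s,230,150,200,75,4)]))
for p in [(403,234),(404,262),(272,90),(246,102)]: print(p,plane("top",p,.05))
print(plane("top",(273,228),.1))
E
```

```text
(403, 234) [ 0.52102357 -0.28381022  0.05      ]
(404, 262) [ 0.45884714 -0.28362845  0.05      ]
(272, 90) [0.85463871 0.00764361 0.05      ]
(246, 102) [0.82592875 0.06766941 0.05      ]
[0.53238547 0.00858509 0.1       ]
```

View pics/crank.png

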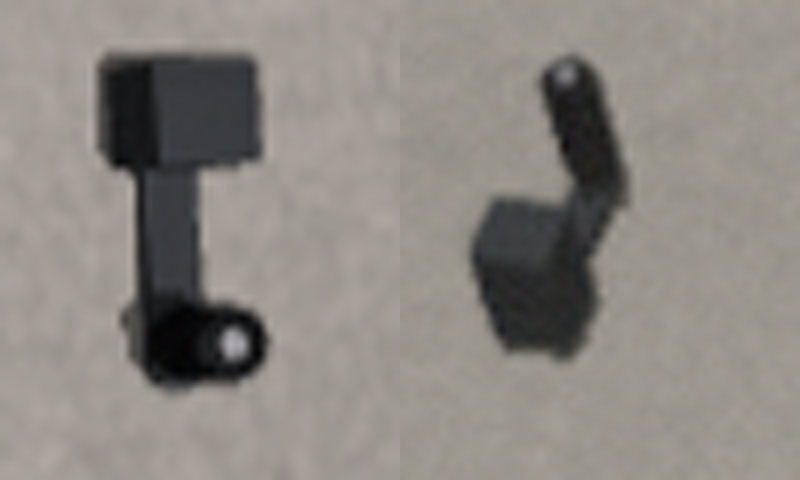

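View pics/slide.png

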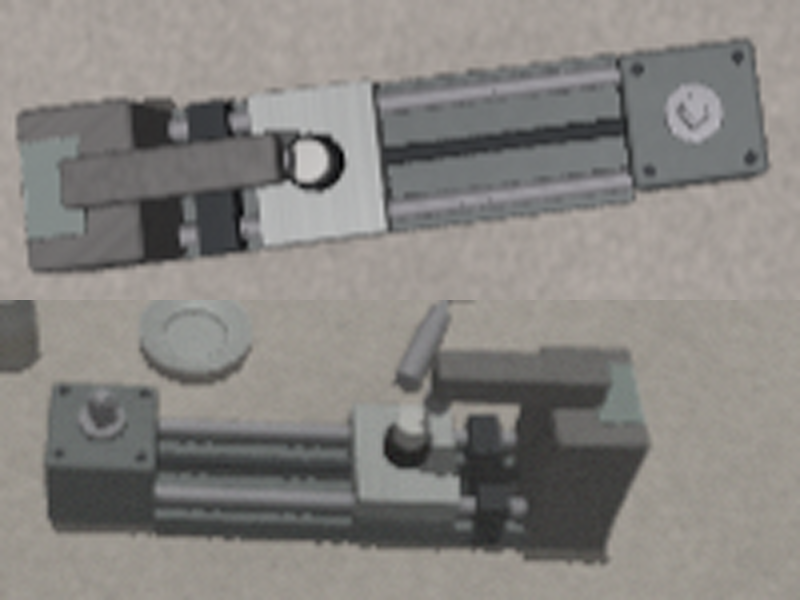

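The crank crop shows hub and arm with a black upright handle, matching the description. Its hub top centre is at top (405.6,233.5) and scene (155,169), with the knob top at top (409,263). The slide crop shows the gearbox corners at top crop (622,57), (752,40), (768,172), (635,188), with the shaft end at about (692,112).

Run:
```python
from h import *
T=lambda x,y,f,ox,oy:((x+.5)/f-.5+ox,(y+.5)/f-.5+oy)
ht=T(208,110,8,380,220);hs=T(125,234,8,140,140)
print("hub",plane("top",ht,.05),two(ht,hs))
kt=T(236,345,8,380,220);ks=T(565-400,73,8,140,140)
print("knob",plane("top",kt,.062),two(kt,ks))
cs=[plane("top",T(x,y,4,100,200),.07) for x,y in[(622,57),(752,40),(768,172),(635,188)]]
print(np.round(cs,4),[np.linalg.norm(cs[i]-cs[i-1]).round(4) for i in range(4)],np.mean(cs,0))
cs=[plane("scene",T(x,y-300,4,230,150),.07) for x,y in[(55,383),(155,388),(155,470),(49,466)]]
print(np.round(cs,4),[np.linalg.norm(cs[i]-cs[i-1]).round(4) for i in range(4)],np.mean(cs,0))
t=cv2.imread("pics/top0.png");s=cv2.imread("pics/scene0.png")
def r(im,x,y,w,h,f):
    o=cv2.resize(im[y:y+h,x:x+w],(w*f,h*f),interpolation=cv2.INTER_CUBIC)
    return cv2.normalize(o,None,0,255,cv2.NORM_MINMAX)
cv2.imwrite("pics/shaft.png",np.hstack([r(t,262,218,20,20,20),r(s,245,165,20,20,20)]))
```

```text
hub [ 0.52253698 -0.28963948  0.05      ] (array([ 0.52250242, -0.28993386,  0.04451575]), np.float64(0.00260639018173133))
knob [ 0.45734661 -0.29129375  0.062     ] (array([ 0.45735043, -0.29170201,  0.0608008 ]), np.float64(9.728779481054966e-05))
[[ 0.5655  0.0469  0.07  ]
 [ 0.5747 -0.0247  0.07  ]
 [ 0.5022 -0.0327  0.07  ]
 [ 0.4938  0.0399  0.07  ]] [np.float64(0.072), np.float64(0.0721), np.float64(0.0729), np.float64(0.0731)] [0.53406008 0.00735813 0.07      ]
[[ 0.5065 -0.03    0.07  ]
 [ 0.4992  0.0397  0.07  ]
 [ 0.5702  0.0505  0.07  ]
 [ 0.5789 -0.0201  0.07  ]] [np.float64(0.0731), np.float64(0.0701), np.float64(0.0718), np.float64(0.0711)] [0.53868699 0.01000404 0.07      ]
```

View pics/shaft.png

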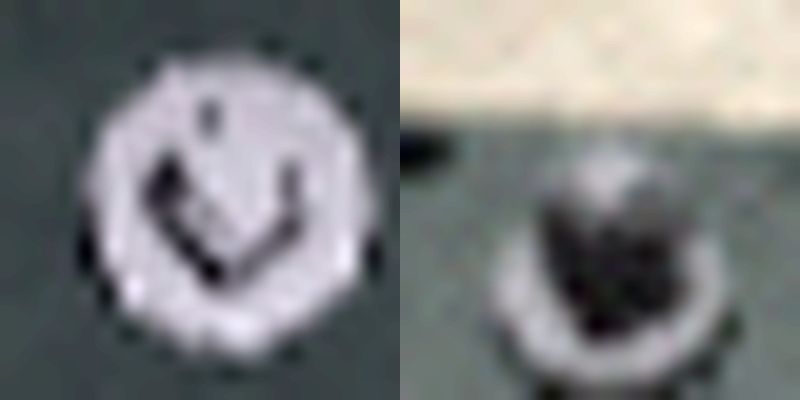

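The dark edges of the square in the top crop put its flats at about 34.5° (mod 90) in the world. The collar centre is at crop (230,205), pixel (273,227.8). Crank heading is 181.5°, with the hub at (0.5225,-0.290) and 65.2 mm from hub to knob, as it should be. Moving over the hub now.

Call:
send_rows([
  [2.74, 2.09, 0],
  [2.74, 2.09, 0],
  [2.74, 2.09, 0],
  [2.74, 2.09, 0],
  [2.74, 2.09, 0],
  [2.74, 2.09, 0],
  [2.74, 2.09, 0],
  [2.74, 2.09, 0],
  [2.74, 2.09, 0],
  [2.74, 2.09, -1],
  [2.74, 2.09, -2],
  [2.74, 2.09, -2],
  [0, 0, -2],
  [0, 0, -2],
  [0, 0, -2],
  [0, 0, 0],
], twist=[-0.0266, -0.0266, -0.0266, -0.0266, -0.0266, -0.0266, -0.0266, -0.0266, -0.0266, -0.0266, -0.0266, -0.0266, 0, 0, 0, 0], jaw=[1, 1, 1, 1, 1, 1, 1, 1, 1, 1, 1, 1, 1, 1, 1, 1])

```text
t: 1.43
tcp_pos: [0.5209, -0.2886, 0.1338]
tool_rot: [[1.0, 0.026, -0.008], [0.026, -1.0, 0.005], [-0.008, -0.005, -1.0]]
contact_force: [-0.9, 0.8, -0.8]
width: 0.0851
gripper_force: 0.0
```

Call:
send_rows([
  [0.1, -0.1, -2],
  [0, 0, -2],
  [0, 0, -2],
  [0, 0, -2],
  [0, 0, -1.4],
  [0, 0, -0.8],
  [0, 0, 0],
  [0, 0, 0],
  [0, 0, 0],
  [0, 0, 0],
  [0, 0, 0],
  [0, 0, 0],
  [0, 0, 0],
  [0, 0, 0],
  [0, 0, 0],
  [0, 0, 0],
], twist=[0, 0, 0, 0, 0, 0, 0, 0, 0, 0, 0, 0, 0, 0, 0, 0], jaw=[1, 1, 1, 1, 1, 1, 1, -1, -1, -1, -1, -1, -1, -1, -1, -1])

```text
t: 2.77
tcp_pos: [0.5247, -0.2914, 0.0375]
tool_rot: [[1.0, 0.025, 0.001], [0.025, -1.0, -0.0], [0.001, 0.001, -1.0]]
contact_force: [-0.2, 1.7, 5.0]
width: 0.0292
gripper_force: 60.0
```

Call:
send_rows([
  [0, 0, 1],
  [0, 0, 2],
  [0, 0, 3],
  [0, 0, 3],
  [0, 0, 2],
  [0.1, 2, 1],
  [0.1, 2.8, 0],
  [0.1, 2.8, 0],
  [0.1, 2.8, 0],
  [0.1, 2.8, 0],
  [0.1, 2.8, 0],
  [0.1, 2.8, 0],
  [0.1, 2.8, 0],
  [0.1, 2, 0],
  [0, 0, 0],
  [0, 0, 0],
  [0, 0, 0],
], twist=[0, 0, 0, 0, 0, 0.072, 0.072, 0.072, 0.072, 0.072, 0.072, 0.072, 0.072, 0, 0, 0, 0], jaw=[-1, -1, -1, -1, -1, -1, -1, -1, -1, -1, -1, -1, -1, -1, -1, -1, -1])

```text
t: 4.18
tcp_pos: [0.5329, -0.0558, 0.1562]
tool_rot: [[0.824, 0.566, -0.001], [0.566, -0.824, -0.001], [-0.001, 0.0, -1.0]]
contact_force: [0.9, -0.6, -3.7]
width: 0.0292
gripper_force: 60.0
```

Run:
```python
from h import *
for n in("scene","top"): cv2.imwrite(f"pics/{n}1.png",ctrl.get_image(n)[:,:,::-1].copy())
s=ctrl.get_state();print({k:np.round(s[k],4).tolist() for k in("tcp_pos","tool_rot","width","contact_force")})
p=s["tcp_pos"]
for n in("scene","top"): print(n,proj(n,p),proj(n,p-[0,0,.0375]))
t=cv2.imread("pics/top1.png");s=cv2.imread("pics/scene1.png")
r=lambda im,x,y,w,h,f:cv2.resize(im[y:y+h,x:x+w],(w*f,h*f),interpolation=cv2.INTER_CUBIC)
cv2.imwrite("pics/held.png",np.hstack([r(t,255,200,80,110,5),r(s,200,135,80,110,5)]))
```

```text
{'tcp_pos': [0.533, -0.0563, 0.1562], 'tool_rot': [[0.8251, 0.565, -0.0003], [0.565, -0.8251, -0.0004], [-0.0005, 0.0002, -1.0]], 'width': 0.029, 'contact_force': [-0.1791, -0.2639, -4.3789]}
scene [230.42565275 155.01001972] [231.24353045 164.66624271]
top [305.8184837  225.77754618] [304.17988061 227.01321362]
```

View pics/held.png

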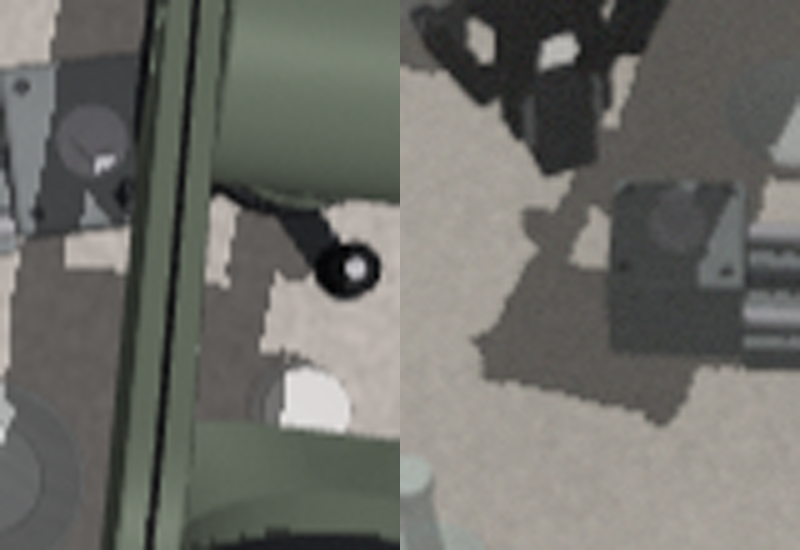

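Top view: the held knob's top is at (325.6,253.1). Scene view: the hub's bottom corners are at about (221,161), (230,169) and (239,166).

Run:
```python
from h import *
s=ctrl.get_state();p=s["tcp_pos"];x=-s["tool_rot"][:,0];y=s["tool_rot"][:,1]
k=plane("top",(325.6,253.1),p[2]-.0375+.062);d=k-p
print("knob rel in crank axes",d@x,d@y,"ang",np.degrees(np.arctan2(d[1],d[0])),np.degrees(np.arctan2(x[1],x[0])))
b=p-[0,0,.0375]
for i,j in[(1,1),(1,-1),(-1,1),(-1,-1)]: print(i,j,proj("scene",b+.015*(i*x+j*y)))
print("collar top cam",plane("top",(273,227.8),.076),"scene",plane("scene",(254.9,178.6),.076),two((273,227.8),(254.9,178.6)))
a=plane("scene",(254.5,181.2),.076);e=plane("scene",(259,178.7),.076)
print("edge ang",np.degrees(np.arctan2(*(e-a)[[1,0]]))%90)
# subpixel collar mask
t=cv2.imread("pics/top0.png").astype(float).mean(2)
g=t[215:242,260:287];m=(g>120).astype(np.uint8)
n,l,st,c=cv2.connectedComponentsWithStats(m);i=1+st[1:,4].argmax();print(st[i],c[i]+[260,215])
cn=cv2.convexHull(cv2.findContours((l==i).astype(np.uint8),0,1)[0][0]);print(cv2.minEnclosingCircle(cn))
print(t[222:234,266:281].astype(int))
```

```text
knob rel in crank axes 0.06594656173181712 -0.001782548144214724 ang -147.14705728226528 -145.59504248336071
1 1 [223.91305343 162.59129852]
1 -1 [234.28473924 159.10143957]
-1 1 [228.12765618 170.36766874]
-1 -1 [238.64061244 166.76003993]
collar top cam [0.53437001 0.00794858 0.076     ] scene [0.53511615 0.00776157 0.076     ] (array([0.53444275, 0.00778536, 0.07518115]), np.float64(0.00028571379043140413))
edge ang 45.251065696068196
[  2   5  22  16 203] [273.0591133  227.62561576]
((12.5, 12.0), 11.236202239990234)
[[118 119 127 146 168 166 165 164 166 166 157 152 127 119 119]
 [119 128 150 166 166 165 136 165 167 166 166 170 153 116 118]
 [118 154 166 167 166 165 142 167 169 168 166 165 165 147 119]
 [125 167 167 165 145 165 168 169 171 170 167 166 165 168 123]
 [138 166 165 145 105 155 171 170 171 171 139 166 168 169 132]
 [141 165 167 120 109 137 170 172 170 170 133 169 170 169 143]
 [124 166 168 131 122 152 148 170 171 171 139 157 170 169 149]
 [114 168 170 158 117 134 152 158 172 148 122 158 169 170 136]
 [100 168 170 168 148 106 143 160 146 135 149 169 171 178 111]
 [105 142 168 168 168 148  98 134 133 159 171 171 174 169 112]
 [120 109 177 169 170 172 140 143 158 171 172 174 160 137 120]
 [120 113 148 155 170 173 173 172 173 172 175 157 133 121 119]]
```

Call:
send_rows([
  [0.1, 2, 0],
  [0.1, 2, 0],
  [0.1, 1.6, 0],
  [0, 0.7, 0],
  [0, 0, 0],
  [0, 0, 0],
  [0, 0, 0],
  [0, 0, 0],
], twist=[0.05, 0.05, 0, 0, 0, 0, 0, 0], jaw=[-1, -1, -1, -1, -1, -1, -1, -1])

```text
t: 4.95
tcp_pos: [0.5361, 0.0066, 0.1563]
tool_rot: [[0.765, 0.645, -0.0], [0.645, -0.765, -0.0], [-0.0, 0.0, -1.0]]
contact_force: [-1.0, 0.9, -4.2]
width: 0.0292
gripper_force: 60.1
```

Call:
send_rows([
  [0, 0, -1],
  [0, 0, -0.6],
  [0, 0, -0.3],
  [0, 0, -0.1],
  [0, 0, -0.1],
  [0, 0, 0],
], twist=[0, 0, 0, 0, 0, 0], jaw=[-1, -1, -1, -1, -1, -1])

```text
t: 5.45
tcp_pos: [0.5361, 0.0076, 0.1351]
tool_rot: [[0.764, 0.645, -0.0], [0.645, -0.764, -0.0], [-0.0, -0.0, -1.0]]
contact_force: [-0.3, -0.1, -3.9]
width: 0.029
gripper_force: 60.2
```

Call:
send_rows([
  [0, 0, -0.1],
  [0, 0, -0.1],
  [0, 0, 0],
], twist=[0, 0, 0], jaw=[-1, -1, -1])

```text
t: 5.7
tcp_pos: [0.5362, 0.0077, 0.1333]
tool_rot: [[0.764, 0.646, 0.0], [0.646, -0.764, -0.0], [0.0, 0.0, -1.0]]
contact_force: [-1.1, 0.8, -3.6]
width: 0.0293
gripper_force: 60.2
```

Run:
```python
from h import *
s=ctrl.get_state();print({k:np.round(s[k],4).tolist() for k in("tcp_pos","contact_force","ft_torque")})
```

```text
{'tcp_pos': [0.5362, 0.0077, 0.1333], 'contact_force': [-1.0594, 0.7687, -3.5865], 'ft_torque': [0.0547, -0.0228, 0.0303]}
```

Call:
send_rows([
  [0, 0, -0.1],
  [0, 0, -0.1],
  [0, 0, 0],
], twist=[0, 0, 0], jaw=[-1, -1, -1])

```text
t: 5.95
tcp_pos: [0.536, 0.0077, 0.1312]
tool_rot: [[0.764, 0.646, -0.0], [0.646, -0.764, -0.0], [-0.0, -0.0, -1.0]]
contact_force: [-0.2, 0.2, -3.9]
width: 0.0293
gripper_force: 60.2
```

Call:
send_rows([
  [0, 0, -0.2],
  [0, 0, -0.2],
  [0, 0, -0.2],
  [0, 0, 0],
], twist=[0, 0, 0, 0], jaw=[-1, -1, -1, -1])

```text
t: 6.28
tcp_pos: [0.5358, 0.0076, 0.1248]
tool_rot: [[0.764, 0.645, -0.001], [0.645, -0.764, -0.0], [-0.001, -0.001, -1.0]]
contact_force: [0.6, 0.1, -4.4]
width: 0.0293
gripper_force: 60.2
```

Underside is about 0.087 with no resistance, so the crank is on the square. Continuing gently.

Call:
send_rows([
  [0, 0, -0.2],
  [0, 0, -0.2],
  [0, 0, -0.2],
  [0, 0, -0.2],
  [0, 0, 0],
], twist=[0, 0, 0, 0, 0], jaw=[-1, -1, -1, -1, -1])

```text
t: 6.7
tcp_pos: [0.5358, 0.0076, 0.1168]
tool_rot: [[0.764, 0.645, -0.001], [0.645, -0.764, -0.0], [-0.001, -0.001, -1.0]]
contact_force: [-0.8, 0.2, -4.2]
width: 0.0292
gripper_force: 60.2
```

Call:
send_rows([
  [0, 0, -0.1],
  [0, 0, -0.1],
  [0, 0, 0],
], twist=[0, 0, 0], jaw=[-1, -1, -1])

```text
t: 6.95
tcp_pos: [0.5361, 0.0076, 0.1152]
tool_rot: [[0.764, 0.645, -0.0], [0.645, -0.764, -0.0], [-0.0, -0.0, -1.0]]
contact_force: [-0.3, -0.3, -4.3]
width: 0.029
gripper_force: 60.2
```

Call:
send_rows([
  [0, 0, -0.05],
  [0, 0, 0],
], twist=[0, 0], jaw=[-1, -1])

```text
t: 7.12
tcp_pos: [0.5362, 0.0076, 0.1148]
tool_rot: [[0.764, 0.645, 0.0], [0.645, -0.764, -0.0], [0.0, 0.0, -1.0]]
contact_force: [0.7, 0.2, -4.8]
width: 0.0295
gripper_force: 60.2
```

Call:
send_rows([
  [0, 0, -0.05],
  [0, 0, 0],
], twist=[0, 0], jaw=[-1, -1])

```text
t: 7.28
tcp_pos: [0.5362, 0.0076, 0.1143]
tool_rot: [[0.764, 0.645, 0.0], [0.645, -0.764, -0.0], [0.0, 0.0, -1.0]]
contact_force: [-0.2, 0.1, -3.7]
width: 0.0293
gripper_force: 60.2
```

Call:
send_rows([
  [0, 0, -0.05],
  [0, 0, 0],
], twist=[0, 0], jaw=[-1, -1])

```text
t: 7.45
tcp_pos: [0.5361, 0.0076, 0.1138]
tool_rot: [[0.764, 0.645, -0.0], [0.645, -0.764, -0.0], [-0.0, -0.0, -1.0]]
contact_force: [-0.4, 0.2, -4.3]
width: 0.0297
gripper_force: 60.2
```

Call:
send_rows([
  [0, 0, -0.03],
  [0, 0, 0],
], twist=[0, 0], jaw=[-1, -1])

```text
t: 7.62
tcp_pos: [0.5362, 0.0076, 0.1135]
tool_rot: [[0.764, 0.645, 0.0], [0.645, -0.764, -0.0], [0.0, 0.0, -1.0]]
contact_force: [0.4, 0.7, -3.1]
width: 0.029
gripper_force: 60.2
```

Call:
send_rows([
  [0, 0, -0.04],
  [0, 0, 0],
], twist=[0, 0], jaw=[-1, -1])

```text
t: 7.78
tcp_pos: [0.5362, 0.0076, 0.1134]
tool_rot: [[0.764, 0.645, 0.0], [0.645, -0.764, -0.0], [0.0, 0.0, -1.0]]
contact_force: [-1.0, -0.4, -0.5]
width: 0.0293
gripper_force: 60.6
```

Call:
send_rows([
  [0, 0, -0.04],
  [0, 0, 0],
], twist=[0, 0], jaw=[-1, -1])

```text
t: 7.95
tcp_pos: [0.5362, 0.0076, 0.1134]
tool_rot: [[0.764, 0.645, 0.001], [0.645, -0.764, -0.0], [0.0, 0.0, -1.0]]
contact_force: [-2.4, 0.5, 4.3]
width: 0.0292
gripper_force: 61.1
```

Seated: the force rose at z = 0.1134, which matches the 76 mm height. Releasing the hub and moving to the handle.

Call:
send_rows([
  [0, 0, 0],
  [0, 0, 0],
  [0, 0, 0],
  [0, 0, 0],
  [0, 0, 0],
  [0, 0, 1],
  [0, 0, 2],
  [0, 0, 3],
  [0, 0, 1],
  [-1, -0.85, 0],
  [-2, -1.7, 0],
  [-2, -1.65, 0],
  [0, 0, 0],
  [0, 0, 0],
], twist=[0, 0, 0, 0, 0, 0, 0, 0, 0, 0, 0, 0, 0, 0], jaw=[1, 1, 1, 1, 1, 1, 1, 1, 1, 1, 1, 1, 1, 1])

```text
t: 9.12
tcp_pos: [0.4841, -0.0352, 0.1819]
tool_rot: [[0.765, 0.644, -0.002], [0.644, -0.765, 0.0], [-0.002, -0.001, -1.0]]
contact_force: [0.4, 0.6, 0.5]
width: 0.0856
gripper_force: 0.0
```

Run:
```python
from h import *
im=ctrl.get_image("scene")[:,:,::-1].copy();cv2.imwrite("pics/scene2.png",im)
cv2.imwrite("pics/seat.png",cv2.resize(im[120:220,200:330],None,fx=6,fy=6,interpolation=cv2.INTER_CUBIC))
s=ctrl.get_state();print({k:np.round(s[k],4).tolist() for k in("tcp_pos","contact_force","width")})
```

```text
{'tcp_pos': [0.4852, -0.0348, 0.1821], 'contact_force': [0.3643, 0.552, 0.0929], 'width': 0.0851}
```

View pics/seat.png

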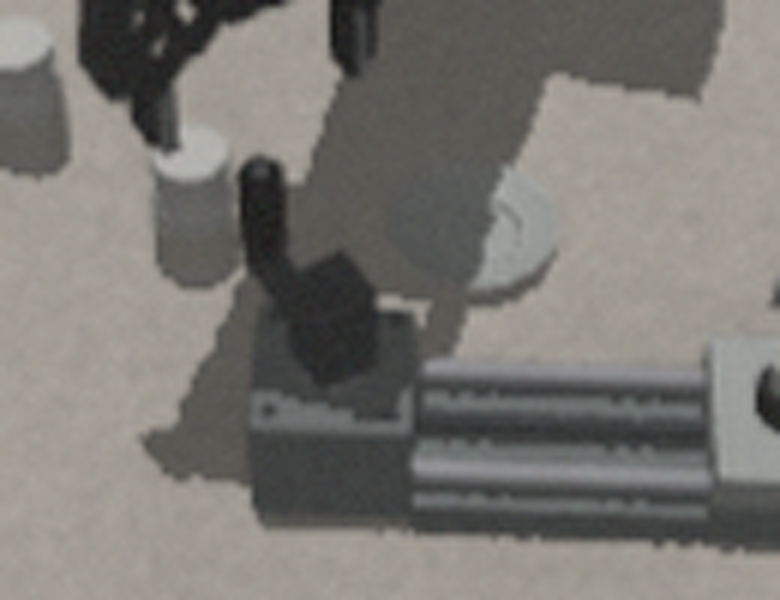

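The crank sits upright on the shaft. The knob top is at crop (262,165), pixel (243.5,147), between the open fingers. Descending and gripping the handle.

Call:
send_rows([
  [0, 0, -1],
  [0, 0, -2],
  [0, 0, -2],
  [0, 0, -1],
  [0, 0, -0.3],
  [0, 0, 0],
  [0, 0, 0],
  [0, 0, 0],
  [0, 0, 0],
  [0, 0, 0],
  [0, 0, 0],
  [0, 0, 0],
  [0, 0, 0],
  [0, 0, 0],
  [0, 0, 0],
  [0, 0, 0],
], twist=[0, 0, 0, 0, 0, 0, 0, 0, 0, 0, 0, 0, 0, 0, 0, 0], jaw=[1, 1, 1, 1, 1, 1, -1, -1, -1, -1, -1, -1, -1, -1, -1, -1])

```text
t: 10.5
tcp_pos: [0.4863, -0.0345, 0.12]
tool_rot: [[0.764, 0.645, 0.001], [0.645, -0.764, -0.0], [0.0, 0.001, -1.0]]
contact_force: [-0.5, -0.8, 3.5]
width: 0.0203
gripper_force: 58.5
```

```bash
cat > arc.py <<'E'
from h import *
import sys
# arc rows: centre, start angle from TCP, n rows, step deg (clockwise), radius
def arc(n,step,C=(.5361,.0076),R=None,settle=0):
    s=ctrl.get_state();p=s["tcp_pos"][:2];d=p-C;a=np.arctan2(d[1],d[0]);r0=np.linalg.norm(d);R=R or r0
    rad=d/r0;tan=np.array([rad[1],-rad[0]])
    f=s["contact_force"];print("ang %.1f R %.4f radialF %.1f tanF %.1f Fz %.1f w %.4f z %.4f t %.2f"%(np.degrees(a),r0,f[:2]@rad,f[:2]@tan,f[2],s["width"],s["tcp_pos"][2],s["t"]))
    k=a-np.radians(step)*np.arange(n+1);q=np.c_[np.cos(k),np.sin(k)]*R
    print([[round(float(v),2) for v in r]+[0] for r in np.diff(q,axis=0)*100])
if __name__=="__main__": arc(int(sys.argv[1]),float(sys.argv[2]),R=.065)
E
python3 arc.py 10 5
```

```text
ang -139.8 R 0.0652 radialF 0.9 tanF -0.3 Fz 3.5 w 0.0203 z 0.1200 t 10.50
[[-0.35, 0.45, 0], [-0.31, 0.48, 0], [-0.26, 0.5, 0], [-0.22, 0.52, 0], [-0.17, 0.54, 0], [-0.12, 0.55, 0], [-0.08, 0.56, 0], [-0.03, 0.57, 0], [0.02, 0.57, 0], [0.07, 0.56, 0]]
```

Call:
send_rows([
  [-0.35, 0.45, 0],
  [-0.31, 0.48, 0],
  [-0.26, 0.5, 0],
  [-0.22, 0.52, 0],
  [-0.17, 0.54, 0],
  [-0.12, 0.55, 0],
  [-0.08, 0.56, 0],
  [-0.03, 0.57, 0],
  [0.02, 0.57, 0],
  [0.07, 0.56, 0],
], twist=[0, 0, 0, 0, 0, 0, 0, 0, 0, 0], jaw=[-1, -1, -1, -1, -1, -1, -1, -1, -1, -1])

```text
t: 11.33
tcp_pos: [0.4719, 0.0192, 0.1203]
tool_rot: [[0.763, 0.646, 0.002], [0.646, -0.763, -0.001], [0.001, 0.001, -1.0]]
contact_force: [0.3, -3.3, 8.4]
width: 0.0206
gripper_force: 59.1
```

```bash
python3 arc.py 14 6
```

```text
ang 169.8 R 0.0652 radialF -0.9 tanF -3.2 Fz 8.4 w 0.0206 z 0.1203 t 11.33
[[0.16, 0.66, 0], [0.22, 0.64, 0], [0.29, 0.62, 0], [0.35, 0.58, 0], [0.41, 0.54, 0], [0.47, 0.5, 0], [0.52, 0.44, 0], [0.56, 0.39, 0], [0.6, 0.33, 0], [0.63, 0.26, 0], [0.65, 0.2, 0], [0.67, 0.13, 0], [0.68, 0.06, 0], [0.68, -0.01, 0]]
```

Call:
send_rows([
  [0.16, 0.66, 0.06],
  [0.22, 0.64, 0],
  [0.29, 0.62, 0],
  [0.35, 0.58, 0],
  [0.41, 0.54, 0],
  [0.47, 0.5, 0],
  [0.52, 0.44, 0],
  [0.56, 0.39, 0],
  [0.6, 0.33, 0],
  [0.63, 0.26, 0],
  [0.65, 0.2, 0],
  [0.67, 0.13, 0],
  [0.68, 0.06, 0],
  [0.68, -0.01, 0],
], twist=[0, 0, 0, 0, 0, 0, 0, 0, 0, 0, 0, 0, 0, 0], jaw=[-1, -1, -1, -1, -1, -1, -1, -1, -1, -1, -1, -1, -1, -1])

```text
t: 12.5
tcp_pos: [0.5399, 0.0732, 0.1212]
tool_rot: [[0.763, 0.646, -0.002], [0.646, -0.763, 0.001], [-0.001, -0.001, -1.0]]
contact_force: [-1.7, 0.0, 11.8]
width: 0.0206
gripper_force: 59.6
```

```bash
python3 arc.py 20 7
```

```text
ang 86.7 R 0.0657 radialF -0.1 tanF -1.7 Fz 11.8 w 0.0206 z 0.1212 t 12.50
[[0.79, -0.09, 0], [0.77, -0.19, 0], [0.74, -0.28, 0], [0.7, -0.37, 0], [0.65, -0.45, 0], [0.59, -0.53, 0], [0.52, -0.6, 0], [0.45, -0.66, 0], [0.36, -0.71, 0], [0.27, -0.75, 0], [0.18, -0.77, 0], [0.09, -0.79, 0], [-0.01, -0.79, 0], [-0.11, -0.79, 0], [-0.2, -0.77, 0], [-0.3, -0.74, 0], [-0.38, -0.7, 0], [-0.46, -0.64, 0], [-0.54, -0.58, 0], [-0.61, -0.51, 0]]
```

Call:
send_rows([
  [0, 0, 0.05],
  [0, 0, 0],
  [0, 0, 0],
], twist=[0, 0, 0], jaw=[-1, -1, -1])

```text
t: 12.75
tcp_pos: [0.5409, 0.073, 0.1216]
tool_rot: [[0.764, 0.646, 0.001], [0.646, -0.764, 0.001], [0.001, 0.0, -1.0]]
contact_force: [0.8, 0.5, 8.2]
width: 0.0202
gripper_force: 59.2
```

Call:
send_rows([
  [0, 0, 0.05],
  [0.79, -0.09, 0],
  [0.77, -0.19, 0],
  [0.74, -0.28, 0],
  [0.7, -0.37, 0],
  [0.65, -0.45, 0],
  [0.59, -0.53, 0],
  [0.52, -0.6, 0],
  [0.45, -0.66, 0],
], twist=[0, 0, 0, 0, 0, 0, 0, 0, 0], jaw=[-1, -1, -1, -1, -1, -1, -1, -1, -1])

```text
t: 13.5
tcp_pos: [0.5921, 0.042, 0.1217]
tool_rot: [[0.764, 0.646, -0.002], [0.646, -0.764, 0.002], [-0.0, -0.003, -1.0]]
contact_force: [-1.5, 1.8, 8.0]
width: 0.0206
gripper_force: 59.2
```

```bash
python3 arc.py 20 7
```

```text
ang 31.6 R 0.0657 radialF -0.3 tanF -2.3 Fz 8.0 w 0.0206 z 0.1217 t 13.50
[[0.37, -0.7, 0], [0.29, -0.74, 0], [0.19, -0.77, 0], [0.1, -0.79, 0], [0.0, -0.79, 0], [-0.1, -0.79, 0], [-0.19, -0.77, 0], [-0.28, -0.74, 0], [-0.37, -0.7, 0], [-0.45, -0.65, 0], [-0.53, -0.59, 0], [-0.6, -0.52, 0], [-0.66, -0.44, 0], [-0.71, -0.36, 0], [-0.75, -0.27, 0], [-0.77, -0.18, 0], [-0.79, -0.08, 0], [-0.79, 0.01, 0], [-0.79, 0.11, 0], [-0.77, 0.2, 0]]
```

Call:
send_rows([
  [0.37, -0.7, 0.04],
  [0.29, -0.74, 0],
  [0.19, -0.77, 0],
  [0.1, -0.79, 0],
  [0.0, -0.79, 0],
  [-0.1, -0.79, 0],
  [-0.19, -0.77, 0],
  [-0.28, -0.74, 0],
  [-0.37, -0.7, 0],
  [-0.45, -0.65, 0],
  [-0.53, -0.59, 0],
  [-0.6, -0.52, 0],
  [-0.66, -0.44, 0],
  [-0.71, -0.36, 0],
  [-0.75, -0.27, 0],
  [-0.77, -0.18, 0],
  [-0.79, -0.08, 0],
  [-0.79, 0.01, 0],
  [-0.79, 0.11, 0],
  [-0.77, 0.2, 0],
], twist=[0, 0, 0, 0, 0, 0, 0, 0, 0, 0, 0, 0, 0, 0, 0, 0, 0, 0, 0, 0], jaw=[-1, -1, -1, -1, -1, -1, -1, -1, -1, -1, -1, -1, -1, -1, -1, -1, -1, -1, -1, -1])

```text
t: 15.17
tcp_pos: [0.5168, -0.0546, 0.1209]
tool_rot: [[0.765, 0.645, 0.002], [0.645, -0.765, 0.002], [0.003, 0.0, -1.0]]
contact_force: [4.4, 6.8, -3.4]
width: 0.0205
gripper_force: 58.7
```

```bash
python3 arc.py 20 6
```

```text
ang -107.2 R 0.0651 radialF -7.8 tanF -2.2 Fz -3.4 w 0.0205 z 0.1209 t 15.17
[[-0.64, 0.24, 0], [-0.61, 0.3, 0], [-0.58, 0.36, 0], [-0.53, 0.42, 0], [-0.49, 0.47, 0], [-0.44, 0.52, 0], [-0.38, 0.57, 0], [-0.32, 0.6, 0], [-0.25, 0.63, 0], [-0.18, 0.65, 0], [-0.12, 0.67, 0], [-0.04, 0.68, 0], [0.03, 0.68, 0], [0.1, 0.67, 0], [0.17, 0.66, 0], [0.24, 0.64, 0], [0.3, 0.61, 0], [0.36, 0.58, 0], [0.42, 0.53, 0], [0.47, 0.49, 0]]
```

Call:
send_rows([
  [-0.62, 0.3, -0.04],
  [-0.61, 0.3, 0],
  [-0.58, 0.36, 0],
  [-0.53, 0.42, 0],
  [-0.49, 0.47, 0],
  [-0.44, 0.52, 0],
  [-0.38, 0.57, 0],
  [-0.32, 0.6, 0],
  [-0.25, 0.63, 0],
  [-0.18, 0.65, 0],
  [-0.12, 0.67, 0],
  [-0.04, 0.68, 0],
  [0.03, 0.68, 0],
  [0.1, 0.67, 0],
  [0.17, 0.66, 0],
  [0.24, 0.64, 0],
  [0.3, 0.61, 0],
  [0.36, 0.58, 0],
  [0.42, 0.53, 0],
  [0.47, 0.49, 0],
], twist=[0, 0, 0, 0, 0, 0, 0, 0, 0, 0, 0, 0, 0, 0, 0, 0, 0, 0, 0, 0], jaw=[-1, -1, -1, -1, -1, -1, -1, -1, -1, -1, -1, -1, -1, -1, -1, -1, -1, -1, -1, -1])

```text
t: 16.83
tcp_pos: [0.4918, 0.0555, 0.1215]
tool_rot: [[0.764, 0.646, -0.001], [0.646, -0.764, -0.0], [-0.001, -0.0, -1.0]]
contact_force: [-0.6, -3.5, 5.0]
width: 0.0204
gripper_force: 59.7
```

```bash
python3 arc.py 14 6
```

```text
ang 132.7 R 0.0652 radialF -2.1 tanF -2.8 Fz 5.0 w 0.0204 z 0.1215 t 16.83
[[0.52, 0.43, 0], [0.57, 0.38, 0], [0.6, 0.32, 0], [0.63, 0.25, 0], [0.65, 0.18, 0], [0.67, 0.12, 0], [0.68, 0.04, 0], [0.68, -0.03, 0], [0.67, -0.1, 0], [0.66, -0.17, 0], [0.64, -0.24, 0], [0.61, -0.3, 0], [0.58, -0.36, 0], [0.53, -0.42, 0]]
```

Call:
send_rows([
  [0.52, 0.43, 0.02],
  [0.57, 0.38, 0],
  [0.6, 0.32, 0],
  [0.63, 0.25, 0],
  [0.65, 0.18, 0],
  [0.67, 0.12, 0],
  [0.68, 0.04, 0],
  [0.68, -0.03, 0],
  [0.67, -0.1, 0],
  [0.66, -0.17, 0],
  [0.64, -0.24, 0],
  [0.61, -0.3, 0],
  [0.58, -0.36, 0],
], twist=[0, 0, 0, 0, 0, 0, 0, 0, 0, 0, 0, 0, 0], jaw=[-1, -1, -1, -1, -1, -1, -1, -1, -1, -1, -1, -1, -1])

```text
t: 17.92
tcp_pos: [0.5735, 0.0616, 0.1219]
tool_rot: [[0.764, 0.645, -0.002], [0.645, -0.764, 0.002], [0.0, -0.003, -1.0]]
contact_force: [-2.6, 1.4, 7.1]
width: 0.0203
gripper_force: 60.0
```

```bash
python3 arc.py 20 2.5
python3 - <<'E'
from h import *
for n in("scene","top"): cv2.imwrite(f"pics/{n}3.png",ctrl.get_image(n)[:,:,::-1].copy())
a=cv2.imread("pics/top0.png");b=cv2.imread("pics/top3.png");c=cv2.imread("pics/scene0.png");d=cv2.imread("pics/scene3.png")
r=lambda im,x,y,w,h,f:cv2.resize(im[y:y+h,x:x+w],(w*f,h*f),interpolation=cv2.INTER_CUBIC)
cv2.imwrite("pics/gap.png",np.vstack([np.hstack([r(a,130,215,65,50,6),r(b,130,215,65,50,6)]),np.hstack([r(c,315,170,65,50,6),r(d,315,170,65,50,6)])]))
E
```

```text
ang 55.3 R 0.0657 radialF -0.4 tanF -2.9 Fz 7.1 w 0.0203 z 0.1219 t 17.92
[[0.23, -0.17, 0], [0.22, -0.18, 0], [0.21, -0.19, 0], [0.21, -0.19, 0], [0.2, -0.2, 0], [0.19, -0.21, 0], [0.18, -0.22, 0], [0.17, -0.23, 0], [0.16, -0.23, 0], [0.15, -0.24, 0], [0.14, -0.25, 0], [0.13, -0.25, 0], [0.12, -0.26, 0], [0.1, -0.26, 0], [0.09, -0.27, 0], [0.08, -0.27, 0], [0.07, -0.28, 0], [0.06, -0.28, 0], [0.04, -0.28, 0], [0.03, -0.28, 0]]
```

View pics/gap.png

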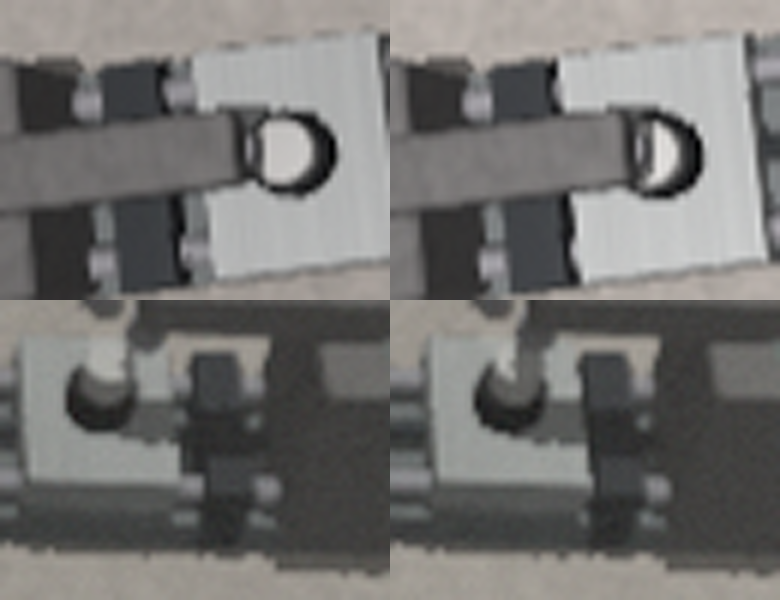

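The carriage has moved about 4 px, as expected for 525°, and only a 1–2 px gap is left at the stop. I'll measure that gap at sub-pixel level.

Run:
```python
from h import *
# bed axis in top image from pics: slide y dir; profile along slide y at several lateral offsets, z=0.046
C=np.array([.5361,.0076-.0015]);C=np.array([.5344,.0078])
ang=np.radians(90+6.6)
for n,z in(("top",.046),("scene",.046)):
  for k in(0,3):
    g=cv2.imread(f"pics/{n}{k}.png").astype(np.float32).mean(2)
    for ax in([6.6]):
      yv=np.array([-np.sin(np.radians(ax)),np.cos(np.radians(ax))]);xv=np.array([yv[1],-yv[0]])
      for offs in(np.arange(-.036,-.024,.002),np.arange(.02,.037,.002)):
        d=np.arange(.225,.275,.001);pr=[]
        for o in offs:
            pts=np.float32([proj(n,[*(C+yv*t+xv*o),z]) for t in d])
            pr.append(cv2.remap(g,pts[:,0].reshape(1,-1),pts[:,1].reshape(1,-1),cv2.INTER_LINEAR)[0])
        print(n,k,offs[0].round(3),np.mean(pr,0).astype(int).tolist())
```

```text
top 0 -0.036 [179, 179, 179, 178, 178, 179, 179, 177, 176, 178, 180, 180, 179, 180, 180, 181, 181, 182, 179, 173, 153, 132, 126, 127, 128, 129, 129, 125, 119, 113, 108, 79, 42, 35, 49, 61, 63, 64, 63, 63, 63, 62, 62, 62, 62, 62, 62, 61, 61, 61, 61]
top 0 0.02 [173, 172, 171, 170, 170, 170, 170, 168, 167, 166, 166, 167, 167, 170, 173, 174, 174, 175, 174, 166, 148, 129, 119, 116, 117, 117, 118, 115, 111, 104, 89, 70, 53, 44, 46, 55, 61, 61, 61, 61, 60, 59, 59, 59, 59, 59, 59, 60, 60, 60, 60]
top 3 -0.036 [197, 198, 199, 200, 200, 199, 198, 197, 197, 196, 197, 196, 196, 195, 196, 195, 194, 193, 195, 197, 196, 196, 196, 197, 198, 199, 198, 194, 183, 153, 122, 85, 47, 39, 55, 68, 70, 71, 71, 70, 70, 69, 69, 69, 69, 69, 68, 68, 68, 68, 68]
top 3 0.02 [190, 190, 190, 189, 189, 188, 187, 186, 186, 185, 184, 182, 181, 184, 188, 189, 188, 187, 187, 188, 188, 188, 187, 187, 187, 187, 188, 187, 175, 148, 109, 77, 59, 49, 52, 62, 67, 68, 68, 67, 67, 66, 65, 65, 65, 66, 66, 66, 66, 67, 67]
scene 0 -0.036 [137, 124, 110, 104, 113, 122, 130, 138, 145, 147, 146, 146, 146, 148, 149, 150, 152, 153, 152
[... 322 characters left out ...]
61, 62, 61, 61, 61, 61, 62, 62, 61, 61, 61, 62, 62, 62, 62]
scene 3 -0.036 [140, 125, 109, 97, 97, 97, 97, 96, 96, 96, 96, 96, 101, 109, 117, 129, 143, 152, 154, 155, 156, 157, 158, 158, 158, 158, 156, 153, 147, 129, 111, 93, 80, 67, 61, 65, 69, 69, 68, 68, 68, 68, 68, 67, 67, 67, 68, 68, 68, 69, 69]Traceback (most recent call last):
  File "<stdin>", line 13, in <module>
  File "h.py", line 10, in proj
    c,f=cam(n);q=c["orientation"].T@(np.array(P)-c["position"]);return np.array([c["cx"]+f*q[0]/q[2],c["cy"]+f*q[1]/q[2]])
        ~~~^^^
  File "h.py", line 4, in cam
    c=ctrl.camera_info(n);return c,192/np.tan(np.radians(c["vfov"]/2))
ValueError: time passes only in moves, steps and waits
```

```bash
python3 arc.py 20 5.5
```

```text
ang 54.2 R 0.0657 radialF -0.1 tanF -0.1 Fz 6.1 w 0.0206 z 0.1219 t 18.02
[[0.49, -0.39, 0], [0.45, -0.43, 0], [0.4, -0.47, 0], [0.36, -0.51, 0], [0.31, -0.54, 0], [0.25, -0.57, 0], [0.2, -0.59, 0], [0.14, -0.61, 0], [0.08, -0.62, 0], [0.02, -0.62, 0], [-0.04, -0.62, 0], [-0.1, -0.62, 0], [-0.16, -0.6, 0], [-0.21, -0.59, 0], [-0.27, -0.56, 0], [-0.32, -0.53, 0], [-0.37, -0.5, 0], [-0.42, -0.46, 0], [-0.46, -0.42, 0], [-0.5, -0.38, 0]]
```

Call:
send_rows([
  [0.49, -0.39, 0.02],
  [0.45, -0.43, 0],
  [0.4, -0.47, 0],
  [0.36, -0.51, 0],
  [0.31, -0.54, 0],
  [0.25, -0.57, 0],
  [0.2, -0.59, 0],
  [0.14, -0.61, 0],
  [0.08, -0.62, 0],
  [0.02, -0.62, 0],
  [-0.04, -0.62, 0],
  [-0.1, -0.62, 0],
  [-0.16, -0.6, 0],
  [-0.21, -0.59, 0],
  [-0.27, -0.56, 0],
  [-0.32, -0.53, -0.02],
  [-0.37, -0.5, -0.02],
  [-0.42, -0.46, 0],
  [-0.46, -0.42, 0],
  [-0.5, -0.38, 0],
], twist=[0, 0, 0, 0, 0, 0, 0, 0, 0, 0, 0, 0, 0, 0, 0, 0, 0, 0, 0, 0], jaw=[-1, -1, -1, -1, -1, -1, -1, -1, -1, -1, -1, -1, -1, -1, -1, -1, -1, -1, -1, -1])

```text
t: 19.68
tcp_pos: [0.5716, -0.0467, 0.1213]
tool_rot: [[0.764, 0.645, 0.0], [0.645, -0.764, -0.0], [-0.0, 0.001, -1.0]]
contact_force: [3.4, 0.4, 3.6]
width: 0.0206
gripper_force: 59.7
```

```bash
cat > gap.py <<'E'
from h import *
import sys
K=sys.argv[1]
for n in("scene","top"): cv2.imwrite(f"pics/{n}{K}.png",ctrl.get_image(n)[:,:,::-1].copy())
info={n:(ctrl.camera_info(n)) for n in("scene","top")}
def P(n,Q):
    c=info[n];f=192/np.tan(np.radians(c["vfov"]/2));q=(np.array(Q)-c["position"])@c["orientation"];return np.float32(np.c_[c["cx"]+f*q[:,0]/q[:,2],c["cy"]+f*q[:,1]/q[:,2]])
C=np.array([.5344,.0078]);a=np.radians(6.6);yv=np.array([-np.sin(a),np.cos(a)]);xv=np.array([yv[1],-yv[0]])
d=np.arange(.24,.265,.001)
for n in("top","scene"):
  for k in("0","3",K):
    g=cv2.imread(f"pics/{n}{k}.png").astype(np.float32).mean(2)
    for offs in(np.arange(-.036,-.024,.002),np.arange(.024,.037,.002)):
        pr=[cv2.remap(g,*[u.reshape(1,-1) for u in P(n,np.c_[C+yv*d[:,None]+xv*o,0*d+.046]).T],cv2.INTER_LINEAR)[0] for o in offs]
        print(n,k,offs[0].round(3),np.mean(pr,0).astype(int).tolist())
E
python3 arc.py 20 5; python3 gap.py 4;python3 arc.py 20 4
```

```text
ang -56.8 R 0.0649 radialF 1.5 tanF -3.1 Fz 3.6 w 0.0206 z 0.1213 t 19.68
[[-0.49, -0.29, 0], [-0.51, -0.25, 0], [-0.53, -0.2, 0], [-0.55, -0.15, 0], [-0.56, -0.11, 0], [-0.56, -0.06, 0], [-0.57, -0.01, 0], [-0.57, 0.04, 0], [-0.56, 0.09, 0], [-0.55, 0.14, 0], [-0.54, 0.19, 0], [-0.52, 0.23, 0], [-0.49, 0.28, 0], [-0.47, 0.32, 0], [-0.44, 0.36, 0], [-0.41, 0.4, 0], [-0.37, 0.43, 0], [-0.33, 0.46, 0], [-0.29, 0.49, 0], [-0.25, 0.51, 0]]
top 0 -0.036 [181, 181, 182, 179, 173, 153, 132, 126, 127, 128, 129, 129, 125, 119, 113, 108, 79, 42, 35, 49, 61, 63, 64, 63, 63, 63]
top 0 0.024 [176, 176, 178, 177, 169, 154, 138, 127, 127, 127, 127, 126, 122, 117, 110, 94, 74, 57, 43, 43, 54, 60, 61, 61, 61, 60]
top 3 -0.036 [195, 194, 193, 195, 197, 196, 196, 196, 197, 198, 199, 198, 194, 183, 153, 122, 85, 47, 39, 55, 68, 70, 71, 71, 70, 70]
top 3 0.024 [192, 191, 190, 190, 191, 192, 193, 192, 192, 193, 194, 195, 195, 183, 159, 118, 82, 63, 48, 49, 61, 67, 68, 68, 67, 67]
top 4 -0.036 [199, 199, 199, 198, 197, 198, 200, 200, 200, 201, 201, 202, 202, 202, 189, 166, 110, 52, 40, 56, 69, 72, 72, 72, 
[... 688 characters left out ...]
6 [118, 128, 138, 147, 157, 161, 162, 162, 162, 163, 163, 164, 165, 164, 158, 152, 138, 109, 78, 63, 66, 71, 72, 71, 71, 71]
scene 4 0.024 [159, 159, 160, 160, 160, 159, 159, 158, 159, 159, 160, 161, 162, 162, 157, 151, 137, 106, 76, 61, 64, 67, 69, 68, 68, 68]
ang -57.8 R 0.0648 radialF 3.1 tanF 0.5 Fz 4.4 w 0.0207 z 0.1213 t 19.78
[[-0.39, -0.23, 0], [-0.41, -0.2, 0], [-0.42, -0.17, 0], [-0.43, -0.14, 0], [-0.44, -0.11, 0], [-0.45, -0.08, 0], [-0.45, -0.05, 0], [-0.45, -0.02, 0], [-0.45, 0.01, 0], [-0.45, 0.05, 0], [-0.45, 0.08, 0], [-0.44, 0.11, 0], [-0.43, 0.14, 0], [-0.42, 0.17, 0], [-0.41, 0.2, 0], [-0.39, 0.23, 0], [-0.38, 0.25, 0], [-0.36, 0.28, 0], [-0.34, 0.3, 0], [-0.32, 0.32, 0]]
```

Run:
```python
from h import *
T=lambda x,y:((x+.5)/4-.5+100,(y+.5)/4-.5+200)
S=lambda x,y:((x+.5)/4-.5+230,(y-300+.5)/4-.5+150)
for a,b in[((387,232),(355,405)),((375,83),(358,500))]: print("carr",two(T(*a),S(*b)))
# gap.png: crops at 6x: top3 origin(130,215) x-390 ; scene3 origin(315,170), x-390,y-300
t=lambda x,y:((x-390+.5)/6-.5+130,(y+.5)/6-.5+215)
s=lambda x,y:((x-390+.5)/6-.5+315,(y-300+.5)/6-.5+170)
for nm,a,b in[("carr rear",(768,262),(435,337)),("rear",(748,35),(438,482)),("stop nearcorner",(495,290),(638,350)),]: print(nm,two(t(*a),s(*b)))
im=np.vstack([cv2.resize(cv2.imread("pics/top4.png")[215:265,130:195],None,fx=10,fy=6,interpolation=cv2.INTER_NEAREST),cv2.resize(cv2.imread("pics/scene4.png")[170:215,315:380],None,fx=10,fy=6,interpolation=cv2.INTER_NEAREST)])
cv2.imwrite("pics/gap4.png",im)
```

```text
carr (array([0.47078861, 0.17883564, 0.04593827]), np.float64(0.002788063602288695))
carr (array([0.55364499, 0.18677234, 0.04499039]), np.float64(0.0028467376634611877))
carr rear (array([0.46940613, 0.18812822, 0.04674483]), np.float64(0.004848666435718804))
rear (array([0.55353713, 0.19596659, 0.04562918]), np.float64(0.0029989346383281754))
stop nearcorner (array([0.45981453, 0.28594736, 0.04557479]), np.float64(5.574010108155189e-05))
```

View pics/gap4.png

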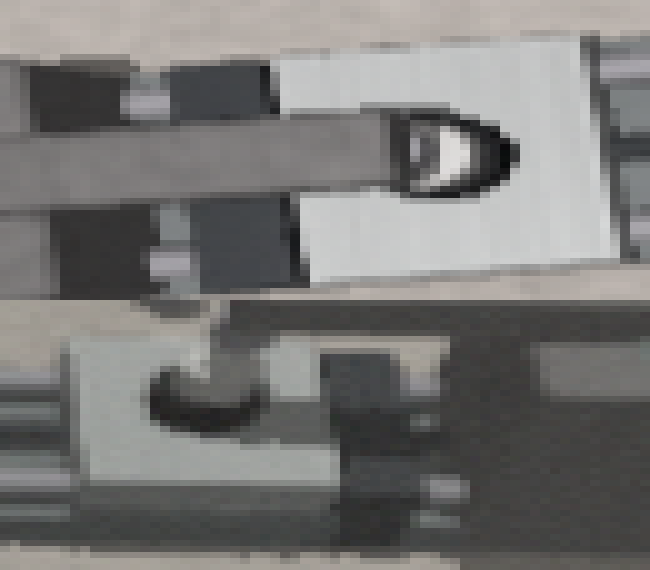

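The carriage and stop tops are level at about 46 mm, so the dark strip is the true gap: about 1.3 px, or 2.9 ± 0.6 mm. Advancing 108° (1.8 mm) leaves room.

```bash
python3 arc.py 18 6
```

```text
ang -57.8 R 0.0648 radialF 3.1 tanF 0.5 Fz 4.4 w 0.0207 z 0.1213 t 19.78
[[-0.59, -0.33, 0], [-0.63, -0.27, 0], [-0.65, -0.2, 0], [-0.67, -0.13, 0], [-0.68, -0.06, 0], [-0.68, 0.01, 0], [-0.68, 0.08, 0], [-0.66, 0.15, 0], [-0.64, 0.22, 0], [-0.62, 0.28, 0], [-0.58, 0.35, 0], [-0.55, 0.41, 0], [-0.5, 0.46, 0], [-0.45, 0.51, 0], [-0.39, 0.56, 0], [-0.33, 0.59, 0], [-0.27, 0.63, 0], [-0.2, 0.65, 0]]
```

Call:
send_rows([
  [-0.59, -0.33, 0],
  [-0.63, -0.27, 0],
  [-0.65, -0.2, 0],
  [-0.67, -0.13, 0],
  [-0.68, -0.04, 0],
  [-0.68, 0.03, 0],
  [-0.68, 0.09, 0],
  [-0.66, 0.15, 0],
  [-0.64, 0.22, 0],
  [-0.62, 0.28, 0],
  [-0.58, 0.35, 0],
  [-0.55, 0.41, 0],
  [-0.5, 0.46, 0],
  [-0.45, 0.51, 0],
  [-0.39, 0.56, 0],
  [-0.33, 0.59, 0],
  [-0.27, 0.63, 0],
  [-0.2, 0.65, 0],
  [0, 0, 0],
  [0, 0, 0],
], twist=[0, 0, 0, 0, 0, 0, 0, 0, 0, 0, 0, 0, 0, 0, 0, 0, 0, 0, 0, 0], jaw=[-1, -1, -1, -1, -1, -1, -1, -1, -1, -1, -1, -1, -1, -1, -1, -1, -1, -1, -1, -1])

```text
t: 21.45
tcp_pos: [0.4729, -0.0053, 0.121]
tool_rot: [[0.764, 0.646, -0.003], [0.646, -0.764, 0.001], [-0.002, -0.003, -1.0]]
contact_force: [-5.9, 0.2, 2.5]
width: 0.0204
gripper_force: 59.5
```

```bash
python3 gap.py 5 | grep -v " 3 "; python3 arc.py 12 2.5
python3 - <<'E'
from h import *
im=np.vstack([cv2.resize(cv2.imread(f"pics/top{k}.png")[220:265,140:180],None,fx=16,fy=6,interpolation=cv2.INTER_NEAREST) for k in(4,5)])
cv2.imwrite("pics/gap5.png",im)
E
```

```text
top 0 -0.036 [181, 181, 182, 179, 173, 153, 132, 126, 127, 128, 129, 129, 125, 119, 113, 108, 79, 42, 35, 49, 61, 63, 64, 63, 63, 63]
top 0 0.024 [176, 176, 178, 177, 169, 154, 138, 127, 127, 127, 127, 126, 122, 117, 110, 94, 74, 57, 43, 43, 54, 60, 61, 61, 61, 60]
top 5 -0.036 [188, 187, 187, 187, 186, 185, 185, 186, 187, 188, 188, 188, 189, 189, 190, 191, 174, 142, 100, 74, 65, 67, 68, 67, 66, 66]
top 5 0.024 [183, 182, 183, 184, 183, 181, 181, 182, 183, 184, 184, 184, 184, 185, 186, 187, 185, 152, 104, 71, 64, 64, 64, 65, 64, 64]
scene 0 -0.036 [150, 152, 153, 152, 150, 147, 141, 135, 136, 141, 146, 144, 142, 138, 125, 112, 98, 82, 66, 59, 62, 66, 67, 67, 67, 66]
scene 0 0.024 [151, 152, 153, 149, 145, 138, 119, 97, 82, 81, 79, 77, 74, 70, 67, 65, 60, 55, 51, 54, 59, 64, 65, 65, 64, 64]
scene 5 -0.036 [101, 105, 112, 123, 134, 143, 148, 153, 155, 156, 157, 157, 157, 157, 154, 152, 146, 133, 119, 102, 87, 72, 68, 68, 68, 68]
scene 5 0.024 [155, 154, 153, 153, 153, 153, 153, 153, 154, 154, 154, 155, 155, 155, 156, 156, 154, 147, 138, 119, 93, 71, 65, 66, 66, 66]
ang -168.2 R 0.0646 radialF 5.6 tanF 0.9 Fz 2.6 w 0.0203 z 0.1209 t 21.55
[[-0.05, 0.28, 0], [-0.04, 0.28, 0], [-0.03, 0.28, 0], [-0.02, 0.28, 0], [-0.0, 0.28, 0], [0.01, 0.28, 0], [0.02, 0.28, 0], [0.03, 0.28, 0], [0.05, 0.28, 0], [0.06, 0.28, 0], [0.07, 0.27, 0], [0.08, 0.27, 0]]
```

View pics/gap5.png

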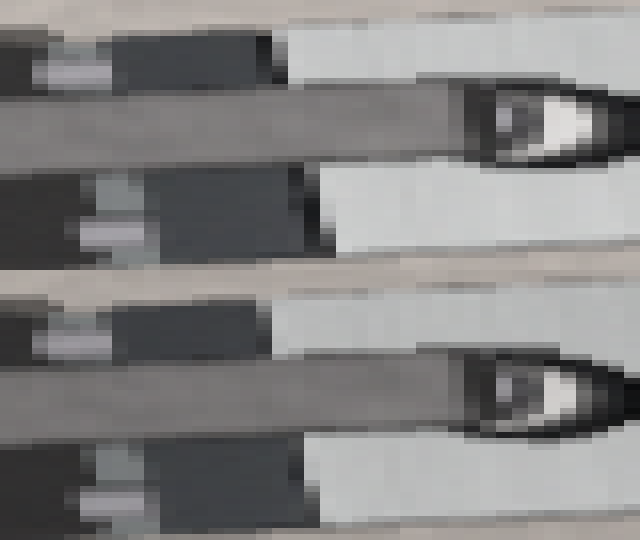

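Call:
send_rows([
  [-0.04, 0, 0],
  [0, 0, 0],
  [0, 0, 0],
], twist=[0, 0, 0], jaw=[-1, -1, -1])

```text
t: 21.8
tcp_pos: [0.473, -0.0061, 0.1209]
tool_rot: [[0.764, 0.645, -0.003], [0.645, -0.764, 0.001], [-0.001, -0.002, -1.0]]
contact_force: [-5.7, 0.4, 2.1]
width: 0.0205
gripper_force: 59.5
```

Call:
send_rows([
  [-0.04, 0, 0],
  [0, 0, 0],
  [0, 0, 0],
], twist=[0, 0, 0], jaw=[-1, -1, -1])

```text
t: 22.05
tcp_pos: [0.4731, -0.0064, 0.121]
tool_rot: [[0.764, 0.645, -0.001], [0.645, -0.764, 0.0], [-0.001, -0.001, -1.0]]
contact_force: [-4.3, -0.3, -0.2]
width: 0.0206
gripper_force: 59.3
```

```bash
python3 arc.py 8 5
```

```text
ang -167.5 R 0.0645 radialF 4.3 tanF 0.6 Fz -0.2 w 0.0206 z 0.1210 t 22.05
[[-0.1, 0.56, 0], [-0.05, 0.56, 0], [0.0, 0.57, 0], [0.05, 0.56, 0], [0.1, 0.56, 0], [0.15, 0.55, 0], [0.19, 0.53, 0], [0.24, 0.51, 0]]
```

Stiffness along x is only about 2–3 N/mm, so small steps with feedback are safe. Advancing 40°.

Call:
send_rows([
  [-0.12, 0.56, -0.02],
  [-0.07, 0.56, 0],
  [-0.02, 0.57, 0],
  [0.05, 0.56, 0],
  [0.1, 0.56, 0],
  [0.15, 0.55, 0],
  [0.19, 0.53, 0],
  [0.24, 0.51, 0],
  [0, 0, 0],
  [0, 0, 0],
], twist=[0, 0, 0, 0, 0, 0, 0, 0, 0, 0], jaw=[-1, -1, -1, -1, -1, -1, -1, -1, -1, -1])

```text
t: 22.88
tcp_pos: [0.4793, 0.0389, 0.1214]
tool_rot: [[0.764, 0.645, 0.001], [0.645, -0.764, 0.002], [0.002, -0.001, -1.0]]
contact_force: [-4.4, 2.3, 3.3]
width: 0.0206
gripper_force: 59.8
```

```bash
python3 arc.py 12 2.5;python3 gap.py 6 | grep "top 6"
```

```text
ang 151.1 R 0.0648 radialF 5.0 tanF -0.1 Fz 3.3 w 0.0206 z 0.1214 t 22.88
[[0.14, 0.25, 0], [0.15, 0.24, 0], [0.16, 0.23, 0], [0.17, 0.22, 0], [0.18, 0.22, 0], [0.19, 0.21, 0], [0.2, 0.2, 0], [0.21, 0.19, 0], [0.22, 0.18, 0], [0.23, 0.17, 0], [0.23, 0.16, 0], [0.24, 0.15, 0]]
top 6 -0.036 [187, 186, 186, 186, 186, 185, 183, 184, 187, 187, 187, 187, 187, 188, 189, 189, 186, 179, 142, 93, 65, 66, 67, 66, 66, 66]
top 6 0.024 [182, 182, 182, 182, 182, 182, 181, 181, 182, 183, 183, 183, 183, 183, 184, 185, 186, 174, 149, 108, 78, 64, 64, 64, 64, 63]
```

Call:
send_rows([
  [0.13, 0.26, 0],
  [0.15, 0.24, 0],
  [0.16, 0.23, 0],
  [0.17, 0.22, 0],
  [0, 0, 0],
  [0, 0, 0],
], twist=[0, 0, 0, 0, 0, 0], jaw=[-1, -1, -1, -1, -1, -1])

```text
t: 23.48
tcp_pos: [0.4854, 0.0481, 0.1215]
tool_rot: [[0.764, 0.645, 0.001], [0.645, -0.764, 0.001], [0.002, -0.0, -1.0]]
contact_force: [-4.3, 2.2, 5.1]
width: 0.0207
gripper_force: 59.9
```

```bash
python3 arc.py 12 2.5
```

```text
ang 141.4 R 0.0649 radialF 4.7 tanF -0.9 Fz 5.1 w 0.0207 z 0.1215 t 23.48
[[0.18, 0.22, 0], [0.19, 0.21, 0], [0.2, 0.2, 0], [0.21, 0.19, 0], [0.22, 0.18, 0], [0.22, 0.17, 0], [0.23, 0.16, 0], [0.24, 0.15, 0], [0.25, 0.14, 0], [0.25, 0.13, 0], [0.26, 0.12, 0], [0.26, 0.11, 0]]
```

Call:
send_rows([
  [0.18, 0.22, 0],
  [0, 0, 0],
  [0, 0, 0],
], twist=[0, 0, 0], jaw=[-1, -1, -1])

```text
t: 23.73
tcp_pos: [0.4871, 0.0501, 0.1215]
tool_rot: [[0.764, 0.645, 0.001], [0.645, -0.764, 0.001], [0.001, -0.0, -1.0]]
contact_force: [-5.0, 1.6, 4.9]
width: 0.0205
gripper_force: 59.9
```

Call:
send_rows([
  [0.28, 0.29, 0],
  [0, 0, 0],
  [0, 0, 0],
], twist=[0, 0, 0], jaw=[-1, -1, -1])

```text
t: 23.98
tcp_pos: [0.4888, 0.0521, 0.1214]
tool_rot: [[0.763, 0.646, -0.002], [0.646, -0.763, -0.001], [-0.002, -0.0, -1.0]]
contact_force: [-8.2, -2.4, 7.6]
width: 0.0205
gripper_force: 60.1
```

Call:
send_rows([
  [0.08, 0.09, 0],
  [0, 0, 0],
  [0, 0, 0],
], twist=[0, 0, 0], jaw=[-1, -1, -1])

```text
t: 24.23
tcp_pos: [0.4891, 0.0525, 0.1213]
tool_rot: [[0.763, 0.646, -0.003], [0.646, -0.763, -0.002], [-0.004, -0.0, -1.0]]
contact_force: [-8.0, -3.4, 7.5]
width: 0.0202
gripper_force: 60.2
```

```bash
python3 arc.py 3 1
```

```text
ang 136.4 R 0.0650 radialF 3.5 tanF -8.0 Fz 7.5 w 0.0202 z 0.1213 t 24.23
[[0.08, 0.08, 0], [0.08, 0.08, 0], [0.08, 0.08, 0]]
```

The handle no longer advances and the force is rising, so the carriage is at the stop. Nipping up in small steps.

Call:
send_rows([
  [0.13, 0.14, 0],
  [0, 0, 0],
  [0, 0, 0],
], twist=[0, 0, 0], jaw=[-1, -1, -1])

```text
t: 24.48
tcp_pos: [0.4898, 0.0533, 0.1212]
tool_rot: [[0.763, 0.647, -0.004], [0.647, -0.763, -0.003], [-0.005, -0.0, -1.0]]
contact_force: [-10.0, -5.7, 8.5]
width: 0.0206
gripper_force: 60.3
```

```bash
python3 arc.py 3 1
```

```text
ang 135.4 R 0.0650 radialF 3.1 tanF -11.1 Fz 8.5 w 0.0206 z 0.1212 t 24.48
[[0.08, 0.08, 0], [0.08, 0.08, 0], [0.08, 0.08, 0]]
```

Call:
send_rows([
  [0.16, 0.17, 0],
  [0, 0, 0],
  [0, 0, 0],
  [0, 0, 0],
], twist=[0, 0, 0, 0], jaw=[-1, -1, -1, -1])

```text
t: 24.82
tcp_pos: [0.4906, 0.0542, 0.1211]
tool_rot: [[0.762, 0.647, -0.006], [0.647, -0.762, -0.005], [-0.008, -0.0, -1.0]]
contact_force: [-11.2, -8.4, 9.4]
width: 0.0205
gripper_force: 60.4
```

```bash
python3 arc.py 3 1; python3 gap.py 7 | grep "top 7"
```

```text
ang 134.3 R 0.0651 radialF 1.8 tanF -13.9 Fz 9.4 w 0.0205 z 0.1211 t 24.82
[[0.08, 0.08, 0], [0.08, 0.08, 0], [0.08, 0.08, 0]]
top 7 -0.036 [187, 186, 186, 186, 187, 186, 184, 185, 187, 188, 187, 187, 188, 189, 189, 190, 189, 185, 151, 98, 66, 66, 67, 67, 66, 66]
top 7 0.024 [183, 182, 182, 182, 183, 183, 181, 181, 182, 183, 184, 184, 184, 184, 184, 185, 187, 179, 160, 120, 83, 64, 64, 64, 64, 64]
```

The push is 13.9 N at the handle, dead against the stop. Easing off part of the load, then releasing and withdrawing straight up.

Call:
send_rows([
  [-0.15, -0.15, 0.03],
  [-0.15, -0.15, 0.03],
  [0, 0, 0],
  [0, 0, 0],
], twist=[0, 0, 0, 0], jaw=[-1, -1, -1, -1])

```text
t: 25.25
tcp_pos: [0.4894, 0.0528, 0.1216]
tool_rot: [[0.764, 0.646, -0.002], [0.646, -0.764, -0.001], [-0.002, -0.0, -1.0]]
contact_force: [-5.3, -2.5, 3.0]
width: 0.0209
gripper_force: 59.4
```

```bash
python3 arc.py 3 1
```

```text
ang 135.9 R 0.0650 radialF 2.1 tanF -5.5 Fz 3.0 w 0.0209 z 0.1216 t 25.25
[[0.08, 0.08, 0], [0.08, 0.08, 0], [0.08, 0.08, 0]]
```

Call:
send_rows([
  [-0.08, -0.08, 0],
  [0, 0, 0],
  [0, 0, 0],
  [0, 0, 0],
  [0, 0, 0],
  [0, 0, 0],
  [0, 0, 0],
  [0, 0, 0],
  [0, 0, 0],
  [0, 0, 1],
  [0, 0, 2],
  [0, 0, 3],
  [0, 0, 3],
  [0, 0, 3],
  [-2, 0, 0],
  [-3, 0, 0],
  [-3, 0, 0],
  [-3, 0, 0],
  [0, 0, 0],
], twist=[0, 0, 0, 0, 0, 0, 0, 0, 0, 0, 0, 0, 0, 0, 0, 0, 0, 0, 0], jaw=[-1, -1, 1, 1, 1, 1, 1, 1, 1, 1, 1, 1, 1, 1, 1, 1, 1, 1, 1])

```text
t: 26.83
tcp_pos: [0.3747, 0.0519, 0.2422]
tool_rot: [[0.764, 0.646, -0.002], [0.646, -0.764, -0.001], [-0.002, -0.001, -1.0]]
contact_force: [-0.6, 0.3, 0.1]
width: 0.0854
gripper_force: 0.0
```

```bash
python3 gap.py 8 | grep "top 8"
python3 - <<'E'
from h import *
s=ctrl.get_state();print(np.round(s["tcp_pos"],3),s["contact_force"].round(1))
a=cv2.imread("pics/top8.png")[190:280,100:300];b=cv2.imread("pics/scene8.png")[120:220,200:400]
cv2.imwrite("pics/end.png",np.vstack([cv2.resize(a,(640,288),interpolation=cv2.INTER_CUBIC),cv2.resize(b,(640,320),interpolation=cv2.INTER_CUBIC)])[:600])
E
```

```text
top 8 -0.036 [185, 184, 184, 184, 184, 183, 182, 183, 185, 185, 185, 184, 185, 186, 187, 188, 186, 182, 149, 97, 66, 66, 67, 66, 66, 65]
top 8 0.024 [181, 180, 180, 180, 181, 180, 179, 179, 180, 181, 182, 182, 182, 182, 182, 183, 184, 177, 158, 119, 82, 63, 63, 64, 63, 63]
[0.38  0.052 0.243] [0.2 0.5 0.5]
```

View pics/end.png

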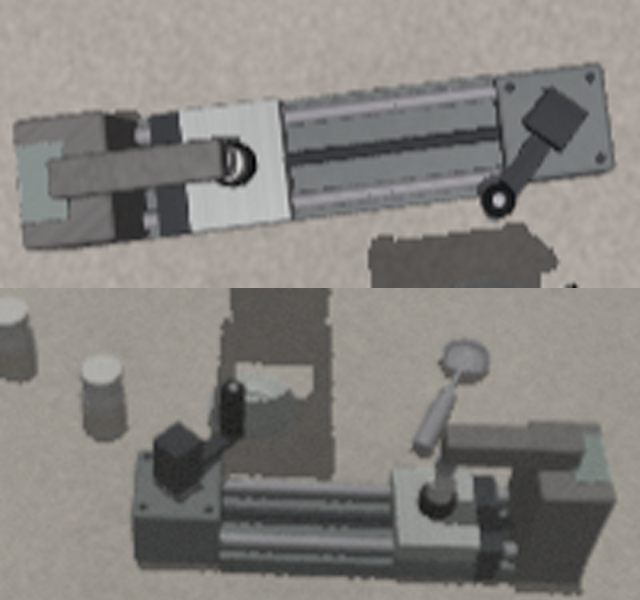

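The picture shows the crank upright and seated, and the carriage against the stop, unchanged since the nip. The robot is clear, so I'm handing in.

```bash
python3 -c "
from workcell import ctrl
print(ctrl.finish_job())"
```

```text
the job is handed in; nothing more can be done
None
```

The job is handed in (26.9 s of the 72 s used): the crank is seated on the shaft and was wound about 2.2 turns clockwise by its handle until it stopped dead, then nipped at about 14 N. The last images show the carriage at the stop, the crank still upright on the shaft, and the gripper clear.

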